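Weigh the specimen pot from behind the bottles

TASK

The small specimen pot at the back of the black bottle carrier, penned in by three tall amber bottles, has to be weighed. First move the three bottles out and stand them in the steel tray, leaving the pot where it is; then set the pot on the middle of the scale's round pan and leave it there; finally put each bottle back in the carrier on exactly the spot where that same bottle stood at the start. Keep the bottles and the pot upright, and leave the squat jar and the little cardboard box in the front corners of the carrier where they are.

Things in the scene. Friction and masses are not known exactly. Their poses are not given: they have to be found in the camera images.
- bottle_wide: Amber glass bottle with a wide white screw cap, loose, upright, 110 mm tall, 110 to 225 g. Body 42 mm across up to 70 mm height, shoulder to 82 mm; cap 34 mm across from 84 to 110 mm height (a good grip). Origin: centre of its underside; z up along its axis.
- bottle_narrow: Amber glass bottle with a narrow white cap on a long neck, loose, upright, 118 mm tall, 90 to 185 g. Body 36 mm across up to 74 mm, neck 18 mm across from 84 mm, cap 23 mm across from 98 to 118 mm height (a good grip). Origin: centre of its underside; z up along its axis.
- bottle_dropper: Amber glass dropper bottle, loose, upright, 116 mm tall, 70 to 140 g. Body 34 mm across up to 62 mm, neck 18 mm across from 71 to 78 mm; white collar 24 mm across from 78 to 98 mm height (a good grip), and above that a thin pointed nozzle, 10 narrowing to 6 mm across, up to 116 mm. Origin: centre of its underside; z up along its axis.
- pot: Small specimen pot, loose, upright, 45 mm tall, 40 to 85 g: clear body 38 mm across up to 31 mm height, white lid 42 mm across from 31 to 45 mm height. Origin: centre of its underside; z up.
- carrier: Black open carrier, fixed, 170 mm (its x) by 200 mm (its y), walls 25 mm high and 4 mm thick, floor 4 mm above the table. Origin: centre of its underside; -x is its front (towards the robot), +x its back. Flat grey discs of 48 mm on the floor mark four places: front (x -22, y 0 mm), pot (x 30, y 0), left (x 30, y 52) and right (x 30, y -52). The three bottles stand on front, left and right, in a different arrangement each time.
- tray: Empty shallow steel tray, fixed, where the bottles wait: 220 mm (its x) by 130 mm (its y), rim 14 mm high and 3 mm thick, floor 3 mm above the table. Origin: centre of its underside. It may be on the left or on the right.
- scale: White bench scale, fixed, 34 mm high, with a flat round steel pan of 104 mm diameter whose top is 45 mm above the table. Origin: on the table, straight below the centre of the pan. The housing reaches 70 mm to its +x, 130 mm to its -x (display side) and 75 mm to either side in y. The pan does not give. It may be on the left or on the right.
- ointment: Bystander: squat white jar with a metal lid, 42 mm across, 28 mm tall, loose in the front left corner of the carrier. Leave it. Origin: centre of its underside.
- slide_box: Bystander: small cardboard box, 34 by 50 mm, 28 mm tall, loose in the front right corner of the carrier. Leave it. Origin: centre of its underside.
Things that resemble listed ones, but are neither listed nor needed, are in the scene too. Of the things shaped like the pot, the clear one is meant.

How it is judged:
By the outcome, as a careful person would: the job done as asked, in the order asked, and still so for the second after the job is handed in, with the robot touching nothing.
It also fails if it takes over 144 s, if anything falls off the work surface, if the arm or the gripper's body presses on something with over 40 N, if the wrist force passes 120 N, or if a joint passes its speed limit or range.

ROBOT

A 6-joint arm with a two-finger parallel gripper is mounted at the origin on the work surface. World frame = base frame: x ahead of the robot, y to its left, z up, the work surface at z = 0. Lengths are in m, angles in rad, forces in N, time in s.
With the tool pointing down it reaches from about 0.3 to 0.875 m from the base axis. Payload 6.4 kg.
Tool frame: the origin (TCP) lies on the mounting face of the last link; the fingertips stand 166 mm ahead of it and the grasp point (between the pads) lies 147 mm ahead of it; z points along the fingers, y is the line along which they close (so a half turn about z gives the same grasp; the last joint's range is limited). The gripper opens to 88 mm and grips with 3 to 60 N. Pads are 18 mm wide; open, the fingers measure 123 mm over their backs; the gripper's body (75 mm by 187 mm) begins 45 mm behind the grasp point.
Start: joints at [1.121, 0.181, 1.607, -0, 1.354, -0.206], TCP at [0.139, 0.558, 0.405] pointing down, gripper open.
Joint ranges: [-2.99, 2.99], [-0.89, 2.07], [0.3, 2.58], [-1.14, 4.28], [0, 2.63], [-3.12, 3.12]. Speed limits (rad/s): [2.57, 2.57, 3.01, 3.14, 3.14, 3.14].

INTERFACE

Orientations are given as a unit quaternion [x, y, z, w].
In Python, from plant import bot gives the robot as it stands.
- The arm moves only by the tool arm_command, never from a script. Its argument "commands" is a list of rows, each a list of 6 numbers: the shift along the world's x, y, z in mm, then the turn, a rotation vector about the world's x, y, z in degrees. In form: [[x, y, z, ax, ay, az], ...]. A call has 1 to 20 rows; each row is the pose to reach, as a shift and turn from the pose commanded when the call began; what a row does not reach only later rows make up. A row lasts 1/10 s, in which the tool goes at most 50 mm and 8.59 degrees, less where a joint would pass 70% of its speed; a pose out of reach is approached as far as the arm can. A call with a gripper value outside its range is refused whole. "grip" is the gripper command: -1 is shut, 1 is fully open, values between are in proportion, set as the call begins (left out, the last holds). The fingers move at their own pace and stop on an object; "newtons" is the grip in N (left out, the last holds). Time passes only in rows, so rows that repeat a pose let the fingers close. It gives the time, the measured TCP pose, the force, the opening and the grip force at its end, in the units of the state.
- bot.state(): the state, without advancing time (a new reading comes with each control period).
- bot.capture(name): name is "side" or "top" or "wrist"; returns a dict with "frame" (384x512x3 uint8, red, green, blue), "fov_y" (degrees; the focal length in pixels is half the picture's height over the tangent of half this angle, whatever the lens; pixels are square), "cx", "cy" (the principal point, pixels), "rvec" (rotation vector, rad) and "tvec" (3), from world to camera coordinates, as OpenCV has them. Camera axes: x right, y down, z forward; pixel columns grow to the right and rows downward; lengths in m; the calibration is good to about 2 mm. A picture is of the moment at which its call begins. There is no depth.
- bot.close_job(): hands the job in; it is judged then, once.
The state is a dict: "time_s": time; "qpos": joint angles; "qvel": joint speeds; "tau": joint torques, N m; "position": TCP position; "orientation": TCP orientation; "ft_force": force on the tool from outside, world axes, zero at the start; "moment": the same for the moment, N m; "grip_width": opening from 0.0 (shut) to 1.0 (fully open); "gripper_force": force on a finger pad.
Only numpy, scipy, OpenCV 4.12 (cv2) and the standard library are available. Lean on these libraries where they do the work, as an engineer would, in place of code of your own. Each camera call takes 0.05 s, during which the arm holds its last target. There are 200 camera calls.

## Working session

There is one attempt and no reset: what is moved stays moved. The work goes in short steps, Python scripts to look and compute and a tool call to move; the robot and the scene stay as the last step left them, time stands still between calls to the robot, and variables do not carry over. Pictures are saved under pics/ and viewed, at most 14 in all, crops included, and the job is handed in when it is done.

Besides the shell and the picture viewer there is one more tool, called after "Request:" as a command line: name --pt "numbers of a row" for each row, then --argument value for the rest. arm_command: Moves the arm, as the interface text tells. Its arguments: {"type":"object","properties":{"commands":{"type":"array","items":{"type":"array","items":{"type":"number"}}},"grip":{"type":"number"},"newtons":{"type":"number"}},"required":["commands"]}

```bash
mkdir -p pics; ls
cat > h.py <<'E'
import numpy as np,cv2
from plant import bot
def cam(n):
    d=bot.capture(n); f=192/np.tan(np.radians(d["fov_y"])/2)
    d["K"]=np.array([[f,0,d["cx"]],[0,f,d["cy"]],[0,0,1]]); d["R"]=cv2.Rodrigues(np.array(d["rvec"],float))[0]; d["t"]=np.array(d["tvec"],float).ravel()
    d["img"]=np.ascontiguousarray(d["frame"][:,:,::-1]); return d
def ray(d,u,v,z):
    r=d["R"].T@np.linalg.solve(d["K"],[u,v,1.]); c=-d["R"].T@d["t"]
    return c+r*(z-c[2])/r[2]
def proj(d,p):
    q=d["K"]@(d["R"]@np.array(p)+d["t"]); return q[:2]/q[2]
E
python3 - <<'E'
from h import *
a=cam("top");b=cam("side")
cv2.imwrite("pics/top0.png",a["img"]);cv2.imwrite("pics/side0.png",b["img"])
for d in(a,b):print(d["K"][0,0],-d["R"].T@d["t"])
s=bot.state();print({k:np.round(v,3) for k,v in s.items()})
E
```

```text
pics
412.10872581684686 [0.43690573 0.00127941 1.12771695]
431.976042452244 [0.3976151  0.86196129 0.66745319]
{'time_s': np.float64(0.1), 'qpos': array([ 1.121,  0.181,  1.608, -0.   ,  1.354, -0.206]), 'qvel': array([ 0.001, -0.002, -0.004, -0.002,  0.   , -0.001]), 'tau': array([ 1.0000e-03, -4.3482e+01, -3.4269e+01,  7.0000e-02,  3.4000e-02,
       -0.0000e+00]), 'position': array([0.139, 0.558, 0.404]), 'orientation': array([ 0.122,  0.993, -0.001, -0.   ]), 'ft_force': array([ 0.425, -0.296, -0.478]), 'moment': array([0.068, 0.022, 0.02 ]), 'gripper_force': np.float64(0.0), 'grip_width': np.float64(1.001)}
```

View pics/top0.png

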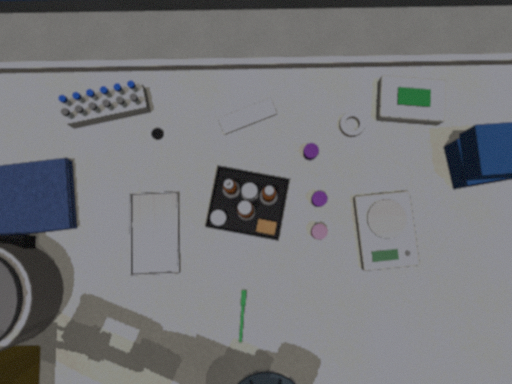

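View pics/side0.png

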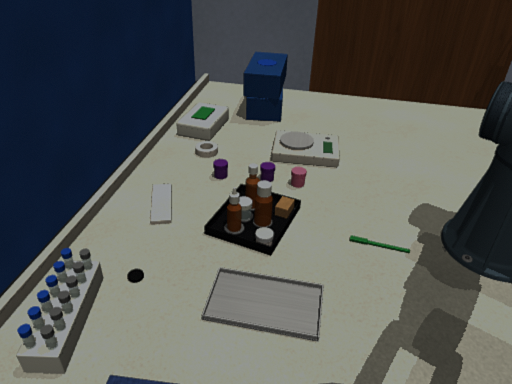

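Top view: tray around (155,233), carrier (248,202), pan (388,219). Next I'll measure these and look at an enlarged carrier crop.

Run:
```python
from h import *
a=cam("top");b=cam("side")
A=a["img"]
t=cv2.resize(A[155:250,195:305],None,fx=5,fy=5,interpolation=cv2.INTER_CUBIC)[:, :550]
s=cv2.resize(b["img"][155:255,200:310],None,fx=4.75,fy=4.75,interpolation=cv2.INTER_CUBIC)
t=t[:475];cv2.imwrite("pics/crop.png",cv2.resize(np.hstack([t,s]),(800,360)))
# carrier
m=(A.max(2)<60).astype(np.uint8);m=cv2.morphologyEx(m,cv2.MORPH_CLOSE,np.ones((5,5)))
c=[k for k in cv2.findContours(m,0,2)[0] if cv2.pointPolygonTest(k,(248,200),False)>=0 or (abs(k[:,0].mean(0)-[248,202]).max()<25 and cv2.contourArea(k)>1000)]
for k in c:
    r=cv2.minAreaRect(cv2.convexHull(k));P=np.array([ray(a,*p,.025)for p in cv2.boxPoints(r)])
    print("carrier",r,P.round(3).tolist(),P.mean(0).round(4),np.linalg.norm(P-np.roll(P,1,0),axis=1).round(3))
# tray
g=cv2.cvtColor(A,6);e=cv2.Canny(g,30,90);e2=np.zeros_like(e);e2[185:282,124:186]=e[185:282,124:186]
r=cv2.minAreaRect(cv2.findNonZero(e2));P=np.array([ray(a,*p,.014)for p in cv2.boxPoints(r)])
print("tray",r,P.round(3).tolist(),P.mean(0).round(4),np.linalg.norm(P-np.roll(P,1,0),axis=1).round(3))
x=g[185:280,345:425];o=cv2.HoughCircles(cv2.resize(x,None,fx=4,fy=4,interpolation=2),cv2.HOUGH_GRADIENT,1,200,param1=60,param2=15,minRadius=60,maxRadius=100)
for u,v,rr in o[0]:
    u,v=(u+.5)/4-.5+345,(v+.5)/4-.5+185; p=ray(a,u,v,.045);print("pan",u,v,rr/4,p,np.linalg.norm(ray(a,u+rr/4,v,.045)-p))
```

```text
carrier ((247.238037109375, 202.38134765625), (72.97502899169922, 61.23601150512695), 10.738897323608398) [[0.494, 0.15, 0.025], [0.657, 0.118, 0.025], [0.615, -0.076, 0.025], [0.454, -0.041, 0.025]] [0.5549 0.0377 0.025 ] [0.195 0.166 0.198 0.165]
tray ((154.90565490722656, 232.4337921142578), (84.54717254638672, 51.1790885925293), 89.02897644042969) [[0.595, 0.36, 0.014], [0.594, 0.221, 0.014], [0.367, 0.217, 0.014], [0.368, 0.352, 0.014]] [0.4812 0.2874 0.014 ] [0.226 0.139 0.227 0.135]Traceback (most recent call last):
  File "<stdin>", line 18, in <module>
TypeError: 'NoneType' object is not subscriptable
```

View pics/crop.png

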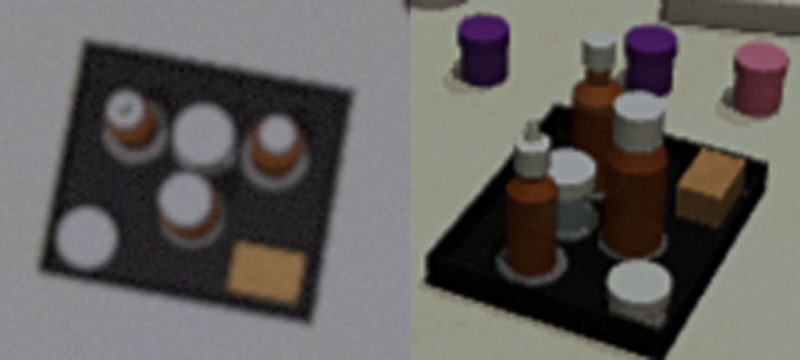

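Left is the dropper, front the wide bottle and right the narrow one. The tool's closing axis is already close to the carrier's y. I'm moving above the carrier for a close look.

Request:
arm_command --pt "40 -55 0 0 0 0" --pt "75 -110 0 0 0 0.5" --pt "110 -160 0 0 0 1" --pt "145 -210 0 0 0 1" --pt "180 -260 0 0 0 2" --pt "215 -310 0 0 0 2" --pt "250 -360 0 0 0 2" --pt "285 -410 0 0 0 2" --pt "310 -450 0 0 0 2" --pt "330 -485 0 0 0 2" --pt "340 -510 0 0 0 2" --pt "345 -520 0 0 0 2" --pt "345 -520 0 0 0 2" --pt "345 -520 0 0 0 2" --grip 1 --newtons 15

```text
time_s: 1.6
position: [0.485, 0.0352, 0.4046]
orientation: [0.106, 0.994, -0.0, 0.0]
ft_force: [0.2, 1.0, -0.0]
grip_width: 1.002
gripper_force: 0.0
```

Run:
```python
from h import *
w=cam("wrist");a=cam("top")
cv2.imwrite("pics/w1.png",w["img"])
print(-w["R"].T@w["t"],w["K"][0,0])
s=bot.state();print(s["time_s"],s["position"],s["orientation"])
A=a["img"];cv2.imwrite("pics/scale.png",cv2.resize(A[175:285,335:435],None,fx=5,fy=5,interpolation=2))
```

```text
[0.40764097 0.05209646 0.38382395] 323.71249894380657
1.7 [0.4836093  0.03787772 0.40433779] [ 1.04957728e-01  9.94476486e-01  2.27342932e-04 -5.85845020e-04]
```

View pics/w1.png

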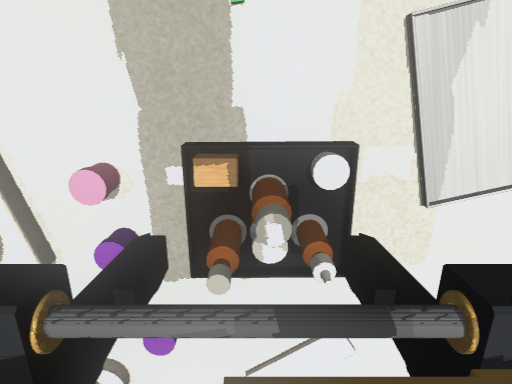

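View pics/scale.png

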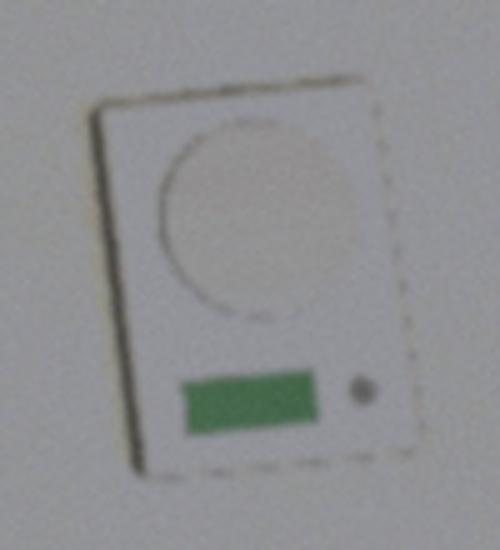

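Wrist view: the carrier is nearly axis-aligned, with front corners at (183,144) and (357,142). The wide cap is at (274,231), the narrow cap (218,277), the dropper (324,272), and the pot is behind the wide cap. The pan in the top view is at about (387,219).

Run:
```python
from h import *
w=cam("wrist");a=cam("top")
r=lambda d,u,v,z:ray(d,u,v,z)[:2].round(4)
print("carrier front corners",r(w,183,144,.025),r(w,357,142,.025))
print("caps wrist wide",r(w,274,230,.114),"narrow",r(w,218,280,.122),"dropper tip",r(w,326,281,.118))
T=lambda u,v:(195+u/5*550/400*1.0, 155+v/5*475/360)
print("caps top wide",r(a,*T(187,198),.114),"narrow",r(a,*T(277,136),.122),"drop tip",r(a,*T(127,107),.12),"pot",r(a,*T(204,136),.049))
p=r(a,386.8,218.8,.045);print("pan",p,r(a,386.8+19.4,218.8,.045)-p)
C=np.array([.555,.038])
for th in(-10.7,-11.7):
  c,s=np.cos(np.radians(th)),np.sin(np.radians(th));M=np.array([[c,-s],[s,c]])
  for n,q in dict(front=(-.022,0),pot=(.03,0),left=(.03,.052),right=(.03,-.052),fl=(-.085,.1),fr=(-.085,-.1)).items():print(th,n,(C+M@q).round(4))
# disc centres: fit light-grey in wrist?
for n,u,v in(("leftdisc",310,232),("rightdisc",228,232),("frontdisc",269,192)):print(n,r(w,u,v,.0045))
cv2.imwrite("pics/w1c.png",cv2.resize(w["img"][130:300,170:370],None,fx=4,fy=3.5,interpolation=2)[:595])
```

```text
carrier front corners [ 0.4489 -0.0349] [0.4869 0.1547]
caps wrist wide [0.5313 0.0468] narrow [ 0.5667 -0.0136] dropper tip [0.5915 0.0851]
caps top wide [0.5327 0.037 ] narrow [ 0.571  -0.0249] drop tip [0.5926 0.0764] pot [0.5819 0.0262]
pan [ 0.5001 -0.33  ] [-0.0012 -0.0514]
-10.7 front [0.5334 0.0421]
-10.7 pot [0.5845 0.0324]
-10.7 left [0.5941 0.0835]
-10.7 right [ 0.5748 -0.0187]
-10.7 fl [0.49  0.152]
-10.7 fr [ 0.4529 -0.0445]
-11.7 front [0.5335 0.0425]
-11.7 pot [0.5844 0.0319]
-11.7 left [0.5949 0.0828]
-11.7 right [ 0.5738 -0.019 ]
-11.7 fl [0.492  0.1532]
-11.7 fr [ 0.4515 -0.0427]
leftdisc [0.5945 0.0883]
rightdisc [ 0.5726 -0.0145]
frontdisc [0.5306 0.0474]
```

View pics/w1c.png

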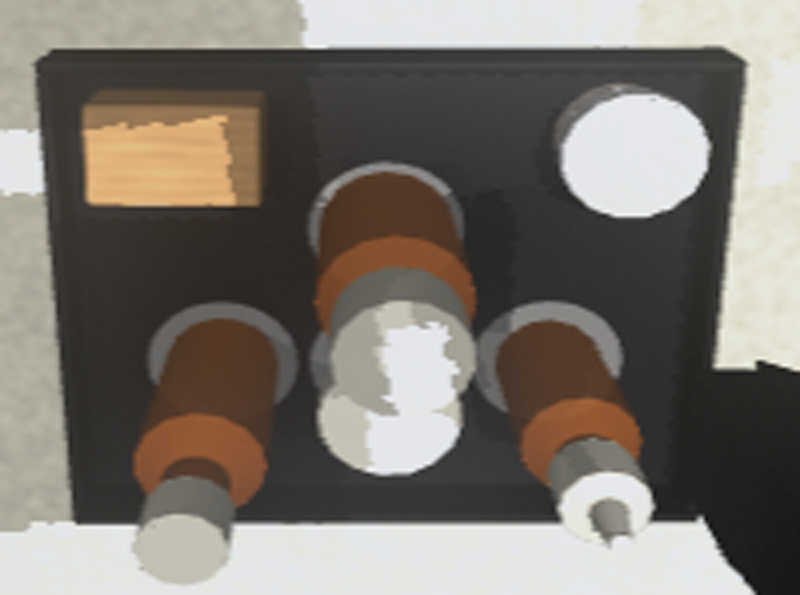

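Run:
```python
from h import *
w=cam("wrist");print(bot.state()["position"])
for n,u,v,z in(("wide",403,362,.114),("narrow",182,549,.122),("collar",606,506,.102),("leftdisc",552,358,.0045),("rightdisc",223,358,.0045),("pot",390,412,.049),("cornerR",40,60,.025),("cornerL",745,60,.025)):
  print(n,ray(w,170+(u+.5)/4-.5,130+(v+.5)/3.5-.5,z)[:2].round(4))
```

```text
[0.48320021 0.03920537 0.40463332]
wide [0.5335 0.0442]
narrow [ 0.573  -0.0167]
collar [0.5937 0.0847]
leftdisc [0.5935 0.0867]
rightdisc [ 0.5718 -0.0166]
pot [0.5811 0.0344]
cornerR [ 0.4511 -0.0385]
cornerL [0.4915 0.154 ]
```

Request:
arm_command --pt "15 2 0 0 0 0" --pt "35 4 0 0 0 0" --pt "49 5 -10 0 0 0" --pt "49 5 -30 0 0 0" --pt "49 5 -50 0 0 0" --pt "49 5 -75 0 0 0" --pt "49 5 -100 0 0 0" --pt "49 5 -125 0 0 0" --pt "49 5 -145 0 0 0" --pt "49 5 -157 0 0 0" --pt "49 5 -157 0 0 0" --pt "49 5 -157 0 0 0" --pt "49 5 -157 0 0 0" --pt "49 5 -157 0 0 0"

```text
time_s: 3.25
position: [0.5333, 0.043, 0.2489]
orientation: [0.104, 0.995, -0.0, 0.001]
ft_force: [0.4, 0.7, -0.5]
grip_width: 1.004
gripper_force: 0.0
```

Request:
arm_command --pt "0 0 0 0 0 0" --pt "0 0 0 0 0 0" --pt "0 0 0 0 0 0" --pt "0 0 0 0 0 0" --pt "0 0 0 0 0 0" --pt "0 0 0 0 0 0" --pt "0 0 0 0 0 0" --pt "0 0 0 0 0 0" --pt "0 0 0 0 0 0" --pt "0 0 0 0 0 0" --pt "0 0 0 0 0 0" --pt "0 0 0 0 0 0" --grip -1 --newtons 20

```text
time_s: 4.45
position: [0.5328, 0.043, 0.2477]
orientation: [0.104, 0.995, -0.0, -0.0]
ft_force: [-0.0, 0.2, -0.7]
grip_width: 0.364
gripper_force: 19.4
```

Run:
```python
from h import *
w=cam("wrist");cv2.imwrite("pics/w2.png",w["img"]);s=bot.state()
print(s["position"],s["grip_width"]*88,s["gripper_force"],s["ft_force"])
```

```text
[0.53275395 0.04300545 0.24766132] 32.17830875560961 19.3809247417812 [-0.1093831  -1.15147605 -0.37622463]
```

View pics/w2.png

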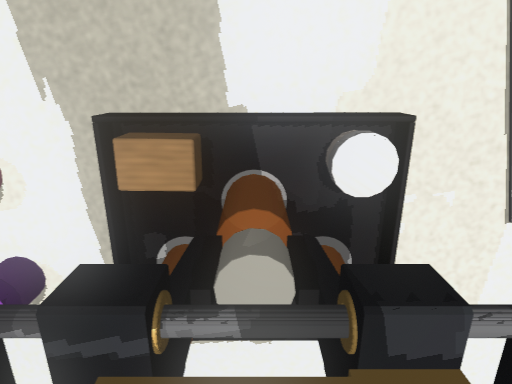

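Request:
arm_command --pt "0 0 8 0 0 0" --pt "0 0 25 0 0 0" --pt "0 0 50 0 0 0" --pt "0 0 80 0 0 0" --pt "0 0 110 0 0 0" --pt "0 5 128 0 0 0" --pt "-8 20 130 0 0 0" --pt "-22 45 130 0 0 0" --pt "-36 75 130 0 0 0" --pt "-51 105 130 0 0 0" --pt "-65 135 130 0 0 0" --pt "-80 165 130 0 0 0" --pt "-95 195 130 0 0 0" --pt "-107 220 130 0 0 0" --pt "-115 238 128 0 0 0" --pt "-118 244 115 0 0 0" --pt "-118 244 90 0 0 0" --pt "-118 244 60 0 0 0" --pt "-118 244 35 0 0 0" --pt "-118 244 20 0 0 0"

```text
time_s: 6.5
position: [0.413, 0.2861, 0.2639]
orientation: [0.104, 0.995, -0.001, -0.002]
ft_force: [-0.3, 0.8, -1.9]
grip_width: 0.362
gripper_force: 19.4
```

Run:
```python
from h import *
s=bot.state();print(s["position"],s["grip_width"]*88,s["gripper_force"],s["ft_force"])
w=cam("side");a=cam("top")
im=np.hstack([cv2.resize(w["img"][150:340,190:340],(450,570)),cv2.resize(a["img"][155:295,110:195],(346,570))])
cv2.imwrite("pics/s3.png",im)
```

```text
[0.41303524 0.28611248 0.26390739] 31.897424603356505 19.44743621017551 [-0.30945645  0.80320409 -1.87999477]
```

View pics/s3.png

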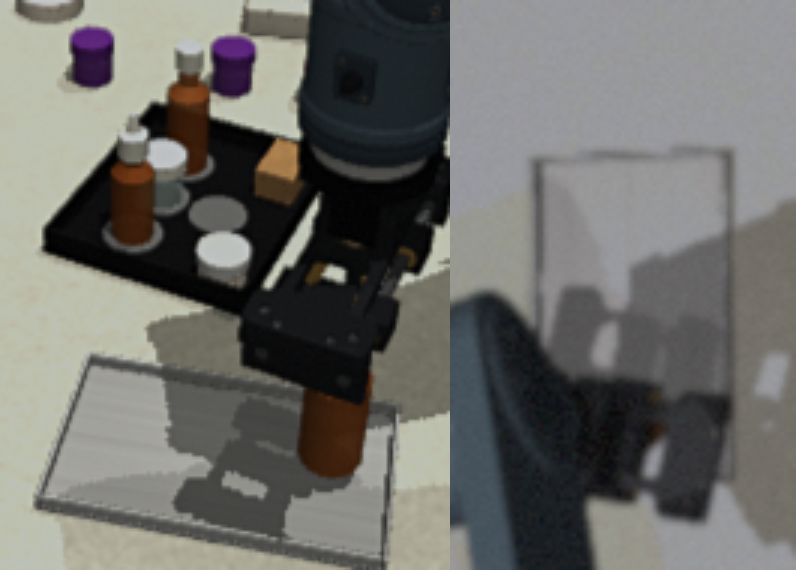

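The bottle hangs upright over the near end of the tray, and the front disc is now visible. I'm lowering it.

Request:
arm_command --pt "0 0 -6 0 0 0" --pt "0 0 -12 0 0 0" --pt "0 0 -17 0 0 0" --pt "0 0 -19 0 0 0" --pt "0 0 -21 0 0 0" --pt "0 0 -21 0 0 0" --pt "0 0 -21 0 0 0" --pt "0 0 -21 0 0 0"

```text
time_s: 7.4
position: [0.4149, 0.2871, 0.2469]
orientation: [0.104, 0.995, 0.0, 0.0]
ft_force: [0.0, 0.1, -2.1]
grip_width: 0.364
gripper_force: 19.4
```

Request:
arm_command --pt "0 0 0 0 0 0" --pt "0 0 0 0 0 0" --pt "0 0 0 0 0 0" --pt "0 0 0 0 0 0" --pt "0 0 0 0 0 0" --pt "0 0 0 0 0 0" --pt "0 0 0 0 0 0" --pt "0 0 10 0 0 0" --pt "0 0 30 0 0 0" --pt "0 0 60 0 0 0" --pt "0 0 90 0 0 0" --pt "0 0 120 0 0 0" --pt "0 0 145 0 0 0" --pt "0 0 157 0 0 0" --grip 1

```text
time_s: 8.8
position: [0.4151, 0.2872, 0.4071]
orientation: [0.104, 0.995, 0.001, 0.002]
ft_force: [-1.0, 0.5, -0.3]
grip_width: 1.001
gripper_force: 0.0
```

Run:
```python
from h import *
a=cam("top");s=cam("side");C=s["img"]
g=cv2.cvtColor(C,6)
# front disc in side view: grey on black
m=((g>85)).astype(np.uint8)[205:245,235:285]
n,l,st,ce=cv2.connectedComponentsWithStats(m)
for i in range(1,n):
  if st[i,4]>40: u,v=ce[i]+[235,205];print("side",u,v,st[i],ray(s,u,v,.0045)[:2].round(4),g[int(v),int(u)])
A=a["img"];ga=cv2.cvtColor(A,6);m=(ga>90).astype(np.uint8)[170:240,205:290]
n,l,st,ce=cv2.connectedComponentsWithStats(m)
for i in range(1,n):
  if 40<st[i,4]<1500: u,v=ce[i]+[205,170];print("top",u.round(1),v.round(1),st[i],ray(a,u,v,.0045)[:2].round(4))
w=cam("wrist");cv2.imwrite("pics/w4.png",w["img"])
```

```text
side 245.46938775510205 206.9387755102041 [ 5  0 12  6 49] [ 0.5861 -0.0046] 117
side 263.26047904191614 227.23952095808383 [ 18  11  21  23 334] [0.5261 0.0642] 145
side 282.0444444444444 240.4 [43 29  7 11 45] [0.4746 0.1004] 181
top 208.6 186.6 [  0   0  12  50 315] [0.6024 0.1437]
top 280.7 200.7 [ 38   0  47  70 594] [ 0.5588 -0.0535]
top 228.1 183.6 [18  9 11 10 82] [0.6096 0.0901]
top 249.2 191.2 [ 36  12  17  19 247] [0.5871 0.0325]
top 268.7 190.3 [59 15 10 11 83] [ 0.5885 -0.0212]
top 245.9 210.8 [ 33  33  17  17 221] [0.5334 0.0424]
top 217.9 217.3 [  6  40  15  16 199] [0.5174 0.1189]
top 265.9 226.3 [ 52  49  19  15 223] [ 0.4897 -0.0112]
top 228.6 235.3 [  0  57  68  13 458] [0.4678 0.0905]
```

View pics/w4.png

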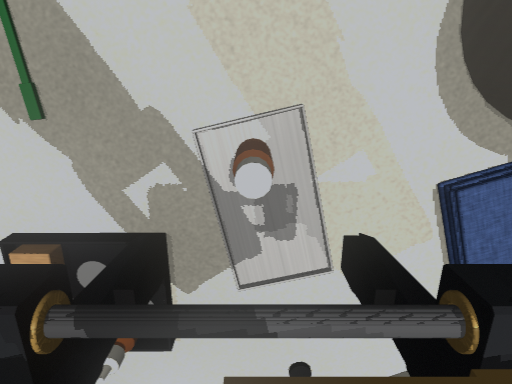

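The wide bottle stands upright in the tray, with its cap at (253,180). The top view puts the empty front disc at (0.5334, 0.0424), which matches. Next is the dropper.

Request:
arm_command --pt "10 -12 0 0 0 0" --pt "30 -34 0 0 0 0" --pt "52 -60 0 0 0 0" --pt "75 -86 0 0 0 0" --pt "98 -112 0 0 0 0" --pt "121 -138 0 0 0 0" --pt "143 -163 0 0 0 0" --pt "162 -185 0 0 0 0" --pt "174 -198 0 0 0 0" --pt "179 -203 -5 0 0 0" --pt "179 -203 -20 0 0 0" --pt "179 -203 -45 0 0 0" --pt "179 -203 -75 0 0 0" --pt "179 -203 -105 0 0 0" --pt "179 -203 -135 0 0 0" --pt "179 -203 -155 0 0 0" --pt "179 -203 -165 0 0 0" --pt "179 -203 -165 0 0 0" --pt "179 -203 -165 0 0 0" --pt "179 -203 -165 0 0 0"

```text
time_s: 10.95
position: [0.5943, 0.0843, 0.2401]
orientation: [0.104, 0.995, 0.0, 0.001]
ft_force: [0.4, 0.3, -0.1]
grip_width: 1.003
gripper_force: 0.0
```

Request:
arm_command --pt "0 0 0 0 0 0" --pt "0 0 0 0 0 0" --pt "0 0 0 0 0 0" --pt "0 0 0 0 0 0" --pt "0 0 0 0 0 0" --pt "0 0 0 0 0 0" --pt "0 0 0 0 0 0" --pt "0 0 0 0 0 0" --pt "0 0 0 0 0 0" --pt "0 0 0 0 0 0" --pt "0 0 0 0 0 0" --pt "0 0 0 0 0 0" --grip -1

```text
time_s: 12.15
position: [0.5938, 0.084, 0.2387]
orientation: [0.104, 0.995, -0.0, -0.0]
ft_force: [0.0, -0.4, -0.1]
grip_width: 0.257
gripper_force: 20.0
```

Request:
arm_command --pt "0 0 8 0 0 0" --pt "0 0 25 0 0 0" --pt "0 0 50 0 0 0" --pt "-2 8 75 0 0 0" --pt "-6 25 85 0 0 0" --pt "-12 50 85 0 0 0" --pt "-18 80 85 0 0 0" --pt "-25 110 85 0 0 0" --pt "-32 140 85 0 0 0" --pt "-38 168 85 0 0 0" --pt "-43 190 85 0 0 0" --pt "-46 203 80 0 0 0" --pt "-46 203 60 0 0 0" --pt "-46 203 38 0 0 0" --pt "-46 203 18 0 0 0" --pt "-46 203 6 0 0 0" --pt "-46 203 1 0 0 0" --pt "-46 203 -1 0 0 0" --pt "-46 203 -1 0 0 0" --pt "-46 203 -1 0 0 0"

```text
time_s: 14.15
position: [0.5482, 0.2871, 0.2386]
orientation: [0.104, 0.995, 0.0, 0.001]
ft_force: [0.1, -0.8, -1.2]
grip_width: 0.254
gripper_force: 20.0
```

Request:
arm_command --pt "0 0 0 0 0 0" --pt "0 0 0 0 0 0" --pt "0 0 0 0 0 0" --pt "0 0 0 0 0 0" --pt "0 0 0 0 0 0" --pt "0 0 0 0 0 0" --pt "0 0 0 0 0 0" --pt "0 0 10 0 0 0" --pt "0 0 30 0 0 0" --pt "0 0 60 0 0 0" --pt "0 0 90 0 0 0" --pt "0 0 120 0 0 0" --pt "0 0 145 0 0 0" --pt "0 0 162 0 0 0" --grip 1

```text
time_s: 15.55
position: [0.548, 0.2871, 0.4031]
orientation: [0.104, 0.995, 0.001, 0.002]
ft_force: [-0.1, -0.4, 0.5]
grip_width: 0.997
gripper_force: 0.0
```

```bash
cat > disc.py <<'E'
from h import *
a=cam("top");A=a["img"];ga=cv2.cvtColor(A,6);m=(ga>90).astype(np.uint8)[170:240,205:290]
n,l,st,ce=cv2.connectedComponentsWithStats(m)
for i in range(1,n):
  if 60<st[i,4]<450: u,v=ce[i]+[205,170];print("top",u.round(1),v.round(1),st[i],"z4",ray(a,u,v,.0045)[:2].round(4),"z49",ray(a,u,v,.049)[:2].round(4),"z122",ray(a,u,v,.122)[:2].round(4))
s=bot.state();print(s["position"])
E
python3 disc.py
```

```text
top 208.3 188.2 [  0   0  11  52 315] z4 [0.5979 0.1447] z49 [0.5916 0.139 ] z122 [0.5811 0.1297]
top 231.0 188.6 [ 18  11  17  17 213] z4 [0.5954 0.0822] z49 [0.5891 0.079 ] z122 [0.5788 0.0738]
top 249.1 191.1 [ 36  12  17  19 253] z4 [0.5875 0.0327] z49 [0.5815 0.0315] z122 [0.5717 0.0294]
top 268.8 190.2 [59 15 11 11 88] z4 [ 0.5888 -0.0214] z49 [ 0.5828 -0.0205] z122 [ 0.5729 -0.0191]
top 246.0 210.7 [ 33  33  17  17 230] z4 [0.5336 0.0423] z49 [0.5298 0.0407] z122 [0.5235 0.038 ]
top 217.9 217.3 [  6  40  15  16 190] z4 [0.5172 0.119 ] z49 [0.514  0.1144] z122 [0.5088 0.1067]
top 265.8 226.4 [ 51  49  20  16 231] z4 [ 0.4895 -0.011 ] z49 [ 0.4874 -0.0105] z122 [ 0.484  -0.0097]
[0.54849543 0.28733561 0.40579462]
```

Request:
arm_command --pt "1 -12 0 0 0 0" --pt "3 -40 0 0 0 0" --pt "6 -75 0 0 0 0" --pt "9 -110 0 0 0 0" --pt "12 -145 0 0 0 0" --pt "15 -180 0 0 0 0" --pt "18 -215 0 0 0 0" --pt "21 -250 0 0 0 0" --pt "23 -280 0 0 0 0" --pt "25 -300 0 0 0 0" --pt "25 -306 -10 0 0 0" --pt "25 -306 -30 0 0 0" --pt "25 -306 -55 0 0 0" --pt "25 -306 -85 0 0 0" --pt "25 -306 -112 0 0 0" --pt "25 -306 -132 0 0 0" --pt "25 -306 -141 0 0 0" --pt "25 -306 -141 0 0 0" --pt "25 -306 -141 0 0 0" --pt "25 -306 -141 0 0 0"

```text
time_s: 17.6
position: [0.5733, -0.019, 0.2599]
orientation: [0.104, 0.995, -0.0, 0.001]
ft_force: [0.4, -0.6, 1.0]
grip_width: 1.005
gripper_force: 0.0
```

Request:
arm_command --pt "0 0 0 0 0 0" --pt "0 0 0 0 0 0" --pt "0 0 0 0 0 0" --pt "0 0 0 0 0 0" --pt "0 0 0 0 0 0" --pt "0 0 0 0 0 0" --pt "0 0 0 0 0 0" --pt "0 0 0 0 0 0" --pt "0 0 0 0 0 0" --pt "0 0 0 0 0 0" --pt "0 0 0 0 0 0" --pt "0 0 0 0 0 0" --grip -1

```text
time_s: 18.8
position: [0.5728, -0.019, 0.2587]
orientation: [0.104, 0.995, -0.0, -0.0]
ft_force: [-1.8, 0.4, 0.2]
grip_width: 0.238
gripper_force: 20.0
```

Request:
arm_command --pt "0 0 8 0 0 0" --pt "0 0 25 0 0 0" --pt "0 0 55 0 0 0" --pt "0 0 90 0 0 0" --pt "-3 10 120 0 0 0" --pt "-9 30 132 0 0 0" --pt "-18 60 135 0 0 0" --pt "-28 95 135 0 0 0" --pt "-39 130 135 0 0 0" --pt "-50 165 135 0 0 0" --pt "-60 200 135 0 0 0" --pt "-71 235 135 0 0 0" --pt "-80 265 135 0 0 0" --pt "-87 290 135 0 0 0" --pt "-91 303 130 0 0 0" --pt "-92 306 115 0 0 0" --pt "-92 306 90 0 0 0" --pt "-92 306 65 0 0 0" --pt "-92 306 42 0 0 0" --pt "-92 306 25 0 0 0"

```text
time_s: 20.8
position: [0.4804, 0.2855, 0.2807]
orientation: [0.105, 0.994, -0.001, -0.001]
ft_force: [0.3, -0.2, -1.2]
grip_width: 0.23
gripper_force: 20.0
```

Request:
arm_command --pt "0 0 -8 0 0 0" --pt "0 0 -16 0 0 0" --pt "0 0 -22 0 0 0" --pt "0 0 -25 0 0 0" --pt "0 0 -26 0 0 0" --pt "0 0 -26 0 0 0" --pt "0 0 -26 0 0 0" --pt "0 0 -26 0 0 0"

```text
time_s: 21.6
position: [0.4809, 0.2871, 0.2582]
orientation: [0.104, 0.995, 0.0, 0.0]
ft_force: [-0.5, 0.1, -2.3]
grip_width: 0.239
gripper_force: 20.0
```

Request:
arm_command --pt "0 0 0 0 0 0" --pt "0 0 0 0 0 0" --pt "0 0 0 0 0 0" --pt "0 0 0 0 0 0" --pt "0 0 0 0 0 0" --pt "0 0 0 0 0 0" --pt "0 0 0 0 0 0" --pt "0 0 10 0 0 0" --pt "0 0 30 0 0 0" --pt "0 0 60 0 0 0" --pt "0 0 90 0 0 0" --pt "0 0 120 0 0 0" --pt "0 0 135 0 0 0" --pt "0 0 142 0 0 0" --grip 1

```text
time_s: 23.0
position: [0.481, 0.2871, 0.4019]
orientation: [0.104, 0.995, 0.001, 0.001]
ft_force: [0.4, -0.1, -0.3]
grip_width: 1.001
gripper_force: 0.0
```

```bash
python3 disc.py
python3 - <<'E'
from h import *
w=cam("wrist");s=cam("side")
cv2.imwrite("pics/w5.png",cv2.resize(np.hstack([w["img"],s["img"]]),(800,300)))
E
```

```text
top 208.4 186.8 [  0   0  12  51 306] z4 [0.6017 0.1442] z49 [0.5952 0.1385] z122 [0.5845 0.1292]
top 230.7 188.7 [ 18  11  16  16 211] z4 [0.5952 0.083 ] z49 [0.5889 0.0798] z122 [0.5787 0.0745]
top 249.1 191.1 [ 36  12  17  19 253] z4 [0.5873 0.0327] z49 [0.5813 0.0314] z122 [0.5716 0.0294]
top 268.1 195.6 [ 55  18  17  16 220] z4 [ 0.5739 -0.0192] z49 [ 0.5685 -0.0184] z122 [ 0.5596 -0.0171]
top 246.0 210.7 [ 33  33  17  17 224] z4 [0.5335 0.0422] z49 [0.5296 0.0405] z122 [0.5234 0.0379]
top 218.0 217.2 [  6  40  16  16 194] z4 [0.5176 0.1188] z49 [0.5144 0.1141] z122 [0.5092 0.1065]
top 265.8 226.3 [ 51  49  20  15 229] z4 [ 0.4896 -0.0109] z49 [ 0.4875 -0.0104] z122 [ 0.4841 -0.0096]
[0.48102537 0.28712014 0.40168663]
```

View pics/w5.png

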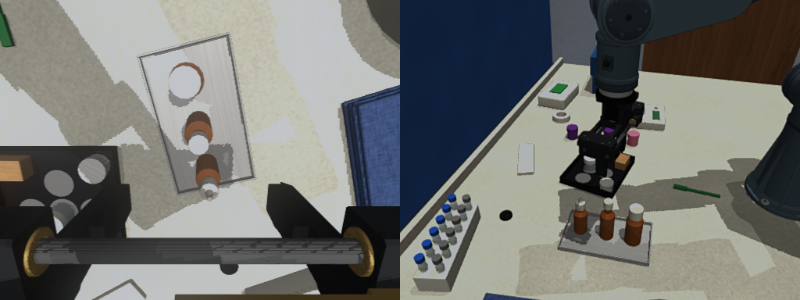

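All three bottles are upright in the tray, and the empty discs come out at left (.595,.083), right (.574,-.019) and front (.5335,.042). So the pot should be at (.584,.032). Moving to it now.

Request:
arm_command --pt "6 -15 0 0 0 0" --pt "18 -45 0 0 0 0" --pt "32 -80 0 0 0 0" --pt "46 -115 0 0 0 0" --pt "60 -150 0 0 0 0" --pt "74 -185 0 0 0 0" --pt "88 -218 0 0 0 0" --pt "98 -243 0 0 0 0" --pt "103 -255 -10 0 0 0" --pt "103 -255 -35 0 0 0" --pt "103 -255 -65 0 0 0" --pt "103 -255 -95 0 0 0" --pt "103 -255 -125 0 0 0" --pt "103 -255 -155 0 0 0" --pt "103 -255 -180 0 0 0" --pt "103 -255 -200 0 0 0" --pt "103 -255 -209 0 0 0" --pt "103 -255 -211 0 0 0" --pt "103 -255 -211 0 0 0" --pt "103 -255 -211 0 0 0"

```text
time_s: 25.15
position: [0.5843, 0.032, 0.1897]
orientation: [0.104, 0.995, -0.0, 0.001]
ft_force: [-0.4, 0.3, 0.0]
grip_width: 1.001
gripper_force: 0.0
```

Request:
arm_command --pt "0 0 0 0 0 0" --pt "0 0 0 0 0 0" --pt "0 0 0 0 0 0" --pt "0 0 0 0 0 0" --pt "0 0 0 0 0 0" --pt "0 0 0 0 0 0" --pt "0 0 0 0 0 0" --pt "0 0 0 0 0 0" --pt "0 0 0 0 0 0" --pt "0 0 0 0 0 0" --pt "0 0 0 0 0 0" --grip -1 --newtons 15

```text
time_s: 26.25
position: [0.5838, 0.032, 0.1887]
orientation: [0.104, 0.995, -0.0, -0.0]
ft_force: [-0.1, 0.3, 1.3]
grip_width: 0.464
gripper_force: 15.0
```

Request:
arm_command --pt "0 0 8 0 0 0" --pt "0 0 25 0 0 0" --pt "0 0 55 0 0 0" --pt "0 0 85 0 0 0" --pt "-3 -12 110 0 0 0" --pt "-9 -38 118 0 0 0" --pt "-17 -72 120 0 0 0" --pt "-25 -107 120 0 0 0" --pt "-33 -142 120 0 0 0" --pt "-41 -177 120 0 0 0" --pt "-49 -212 120 0 0 0" --pt "-57 -247 120 0 0 0" --pt "-65 -280 120 0 0 0" --pt "-73 -312 120 0 0 0" --pt "-79 -340 120 0 0 0" --pt "-83 -357 120 0 0 0" --pt "-84 -362 120 0 0 0" --pt "-84 -362 120 0 0 0" --pt "-84 -362 120 0 0 0" --pt "-84 -362 120 0 0 0"

```text
time_s: 28.25
position: [0.5002, -0.3287, 0.3086]
orientation: [0.104, 0.995, 0.0, -0.0]
ft_force: [-0.7, -1.0, 0.1]
grip_width: 0.466
gripper_force: 15.0
```

Run:
```python
from h import *
s=bot.state();print(s["position"],s["grip_width"])
w=cam("wrist");cv2.imwrite("pics/w6.png",w["img"])
for p in((.5,-.33,.045),):
  print(proj(w,p))
```

```text
[ 0.50021003 -0.32868185  0.30864724] 0.46570446062849274
[251.75877071 192.06803803]
```

View pics/w6.png

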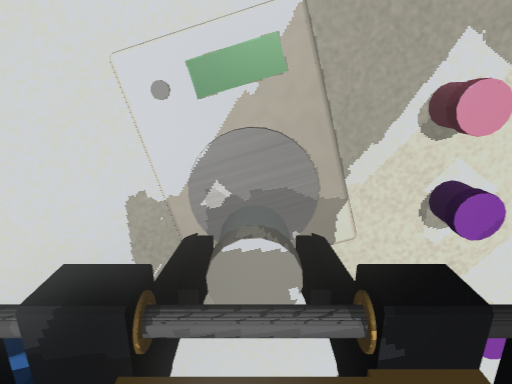

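The pan ellipse spans columns 188 to 320, with its centre near (254,189) against a prediction of (252,192). That is within 2 mm, so I'm lowering the pot.

Request:
arm_command --pt "0 0 -10 0 0 0" --pt "-1 1 -25 0 0 0" --pt "-1 1 -42 0 0 0" --pt "-1 1 -57 0 0 0" --pt "-1 1 -68 0 0 0" --pt "-1 1 -74 0 0 0" --pt "-1 1 -77 0 0 0" --pt "-1 1 -79 0 0 0" --pt "-1 1 -79 0 0 0" --pt "-1 1 -79 0 0 0" --pt "-1 1 -79 0 0 0"

```text
time_s: 29.4
position: [0.4989, -0.3291, 0.2302]
orientation: [0.104, 0.995, -0.0, 0.0]
ft_force: [-0.2, -0.1, 0.3]
grip_width: 0.469
gripper_force: 15.0
```

Request:
arm_command --pt "0 0 0 0 0 0" --pt "0 0 0 0 0 0" --pt "0 0 0 0 0 0" --pt "0 0 0 0 0 0" --pt "0 0 0 0 0 0" --pt "0 0 0 0 0 0" --pt "0 0 10 0 0 0" --pt "0 0 30 0 0 0" --pt "0 0 60 0 0 0" --pt "0 0 90 0 0 0" --pt "0 0 120 0 0 0" --pt "0 0 150 0 0 0" --pt "0 0 165 0 0 0" --pt "0 0 170 0 0 0" --grip 1 --newtons 20

```text
time_s: 30.8
position: [0.4991, -0.3292, 0.4022]
orientation: [0.104, 0.995, -0.001, 0.002]
ft_force: [0.7, -0.6, -0.8]
grip_width: 0.999
gripper_force: 0.0
```

Run:
```python
from h import *
s=bot.state();print(s["position"],s["grip_width"])
w=cam("wrist");cv2.imwrite("pics/w7.png",w["img"])
print(proj(w,(.499,-.329,.045)),proj(w,(.499,-.329,.09)))
```

```text
[ 0.49905801 -0.32920821  0.40220022] 0.9990391821198839
[254.51571379 163.51643404] [254.51037344 174.60845497]
```

View pics/w7.png

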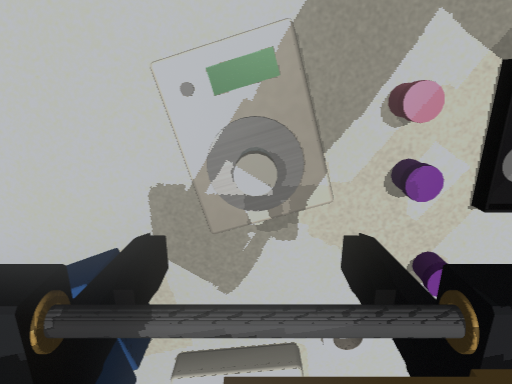

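The pot is upright and centred: its lid is at (255,173), as projected, and the pan centre is at (255.5,163.5). Now the bottles go back to the exact commanded poses where I picked them, narrow first.

Request:
arm_command --pt "0 12 0 0 0 0" --pt "-1 40 0 0 0 0" --pt "-2 75 0 0 0 0" --pt "-3 112 0 0 0 0" --pt "-4 149 0 0 0 0" --pt "-5 186 0 0 0 0" --pt "-7 223 0 0 0 0" --pt "-8 260 0 0 0 0" --pt "-9 297 0 0 0 0" --pt "-10 334 0 0 0 0" --pt "-11 371 0 0 0 0" --pt "-12 408 0 0 0 0" --pt "-13 445 0 0 0 0" --pt "-14 482 0 0 0 0" --pt "-15 519 0 0 0 0" --pt "-16 554 0 0 0 0" --pt "-17 585 0 0 0 0" --pt "-18 607 0 0 0 0" --pt "-18 616 0 0 0 0" --pt "-18 616 0 0 0 0"

```text
time_s: 32.85
position: [0.4799, 0.2879, 0.3981]
orientation: [0.103, 0.995, -0.001, -0.001]
ft_force: [0.1, -0.1, -0.7]
grip_width: 0.998
gripper_force: 0.0
```

Request:
arm_command --pt "0 0 -10 0 0 0" --pt "0 0 -30 0 0 0" --pt "0 0 -55 0 0 0" --pt "0 0 -85 0 0 0" --pt "0 0 -112 0 0 0" --pt "0 0 -132 0 0 0" --pt "0 0 -142 0 0 0" --pt "0 0 -142 0 0 0" --pt "0 0 -142 0 0 0" --pt "0 0 -142 0 0 0"

```text
time_s: 33.85
position: [0.4814, 0.287, 0.259]
orientation: [0.104, 0.995, 0.0, 0.001]
ft_force: [-0.7, 0.6, -0.0]
grip_width: 1.003
gripper_force: 0.0
```

Request:
arm_command --pt "0 0 0 0 0 0" --pt "0 0 0 0 0 0" --pt "0 0 0 0 0 0" --pt "0 0 0 0 0 0" --pt "0 0 0 0 0 0" --pt "0 0 0 0 0 0" --pt "0 0 0 0 0 0" --pt "0 0 0 0 0 0" --pt "0 0 0 0 0 0" --pt "0 0 0 0 0 0" --pt "0 0 0 0 0 0" --pt "0 0 0 0 0 0" --grip -1

```text
time_s: 35.05
position: [0.4808, 0.287, 0.2577]
orientation: [0.104, 0.995, -0.0, -0.0]
ft_force: [-0.3, 0.1, -0.5]
grip_width: 0.237
gripper_force: 20.0
```

Request:
arm_command --pt "0 0 8 0 0 0" --pt "0 0 25 0 0 0" --pt "0 0 55 0 0 0" --pt "0 0 90 0 0 0" --pt "2 -6 122 0 0 0" --pt "7 -22 135 0 0 0" --pt "16 -52 137 0 0 0" --pt "27 -88 137 0 0 0" --pt "38 -125 137 0 0 0" --pt "49 -162 137 0 0 0" --pt "60 -199 137 0 0 0" --pt "71 -235 137 0 0 0" --pt "80 -266 137 0 0 0" --pt "87 -290 137 0 0 0" --pt "91 -302 130 0 0 0" --pt "92 -306 115 0 0 0" --pt "92 -306 90 0 0 0" --pt "92 -306 65 0 0 0" --pt "92 -306 42 0 0 0" --pt "92 -306 25 0 0 0"

```text
time_s: 37.05
position: [0.5714, -0.0174, 0.2796]
orientation: [0.104, 0.995, 0.0, -0.002]
ft_force: [-0.6, 1.0, -1.6]
grip_width: 0.236
gripper_force: 20.0
```

Request:
arm_command --pt "0 0 -8 0 0 0" --pt "0 0 -15 0 0 0" --pt "0 0 -20 0 0 0" --pt "0 0 -23 0 0 0" --pt "0 0 -24 0 0 0" --pt "0 0 -24 0 0 0" --pt "0 0 -24 0 0 0" --pt "0 0 -24 0 0 0"

```text
time_s: 37.85
position: [0.5729, -0.0191, 0.2592]
orientation: [0.104, 0.995, -0.0, 0.0]
ft_force: [0.1, -0.0, -1.4]
grip_width: 0.236
gripper_force: 20.0
```

Request:
arm_command --pt "0 0 0 0 0 0" --pt "0 0 0 0 0 0" --pt "0 0 0 0 0 0" --pt "0 0 0 0 0 0" --pt "0 0 0 0 0 0" --pt "0 0 0 0 0 0" --pt "0 0 0 0 0 0" --pt "0 0 10 0 0 0" --pt "0 0 30 0 0 0" --pt "0 0 60 0 0 0" --pt "0 0 90 0 0 0" --pt "0 0 120 0 0 0" --pt "0 0 135 0 0 0" --pt "0 0 141 0 0 0" --grip 1

```text
time_s: 39.25
position: [0.5731, -0.019, 0.402]
orientation: [0.104, 0.995, -0.0, 0.002]
ft_force: [-0.2, 0.3, 0.2]
grip_width: 1.002
gripper_force: 0.0
```

Request:
arm_command --pt "-1 12 0 0 0 0" --pt "-3 40 0 0 0 0" --pt "-6 75 0 0 0 0" --pt "-9 110 0 0 0 0" --pt "-12 145 0 0 0 0" --pt "-15 180 0 0 0 0" --pt "-18 215 0 0 0 0" --pt "-21 250 0 0 0 0" --pt "-23 280 0 0 0 0" --pt "-25 300 0 0 0 0" --pt "-25 306 -8 0 0 0" --pt "-25 306 -28 0 0 0" --pt "-25 306 -55 0 0 0" --pt "-25 306 -85 0 0 0" --pt "-25 306 -115 0 0 0" --pt "-25 306 -142 0 0 0" --pt "-25 306 -158 0 0 0" --pt "-25 306 -162 0 0 0" --pt "-25 306 -162 0 0 0" --pt "-25 306 -162 0 0 0"

```text
time_s: 41.25
position: [0.5484, 0.2871, 0.2389]
orientation: [0.104, 0.995, 0.0, 0.001]
ft_force: [-0.4, -0.4, 0.6]
grip_width: 0.997
gripper_force: 0.0
```

Request:
arm_command --pt "0 0 0 0 0 0" --pt "0 0 0 0 0 0" --pt "0 0 0 0 0 0" --pt "0 0 0 0 0 0" --pt "0 0 0 0 0 0" --pt "0 0 0 0 0 0" --pt "0 0 0 0 0 0" --pt "0 0 0 0 0 0" --pt "0 0 0 0 0 0" --pt "0 0 0 0 0 0" --pt "0 0 0 0 0 0" --pt "0 0 0 0 0 0" --grip -1

```text
time_s: 42.45
position: [0.5478, 0.287, 0.2377]
orientation: [0.104, 0.995, -0.0, -0.0]
ft_force: [-1.1, 0.5, 0.6]
grip_width: 0.26
gripper_force: 20.0
```

Request:
arm_command --pt "0 0 8 0 0 0" --pt "0 0 25 0 0 0" --pt "0 0 50 0 0 0" --pt "2 -8 75 0 0 0" --pt "6 -25 85 0 0 0" --pt "12 -50 86 0 0 0" --pt "18 -80 86 0 0 0" --pt "25 -110 86 0 0 0" --pt "32 -140 86 0 0 0" --pt "38 -168 86 0 0 0" --pt "43 -190 86 0 0 0" --pt "46 -203 80 0 0 0" --pt "46 -203 60 0 0 0" --pt "46 -203 38 0 0 0" --pt "46 -203 20 0 0 0" --pt "46 -203 9 0 0 0" --pt "46 -203 4 0 0 0" --pt "46 -203 1 0 0 0" --pt "46 -203 1 0 0 0" --pt "46 -203 1 0 0 0"

```text
time_s: 44.45
position: [0.5941, 0.0841, 0.2395]
orientation: [0.104, 0.995, 0.0, 0.001]
ft_force: [-0.3, -0.4, -1.5]
grip_width: 0.259
gripper_force: 20.0
```

Request:
arm_command --pt "0 0 0 0 0 0" --pt "0 0 0 0 0 0" --pt "0 0 0 0 0 0" --pt "0 0 0 0 0 0" --pt "0 0 0 0 0 0" --pt "0 0 0 0 0 0" --pt "0 0 0 0 0 0" --pt "0 0 10 0 0 0" --pt "0 0 30 0 0 0" --pt "0 0 60 0 0 0" --pt "0 0 90 0 0 0" --pt "0 0 120 0 0 0" --pt "0 0 145 0 0 0" --pt "0 0 161 0 0 0" --grip 1

```text
time_s: 45.85
position: [0.594, 0.0841, 0.4032]
orientation: [0.104, 0.995, 0.0, 0.002]
ft_force: [-0.1, 0.4, -0.1]
grip_width: 1.003
gripper_force: 0.0
```

Request:
arm_command --pt "-10 12 0 0 0 0" --pt "-30 34 0 0 0 0" --pt "-52 60 0 0 0 0" --pt "-75 86 0 0 0 0" --pt "-98 112 0 0 0 0" --pt "-121 138 0 0 0 0" --pt "-143 163 0 0 0 0" --pt "-162 185 0 0 0 0" --pt "-174 198 0 0 0 0" --pt "-179 203 -5 0 0 0" --pt "-179 203 -20 0 0 0" --pt "-179 203 -45 0 0 0" --pt "-179 203 -75 0 0 0" --pt "-179 203 -105 0 0 0" --pt "-179 203 -132 0 0 0" --pt "-179 203 -148 0 0 0" --pt "-179 203 -153 0 0 0" --pt "-179 203 -153 0 0 0" --pt "-179 203 -153 0 0 0" --pt "-179 203 -153 0 0 0"

```text
time_s: 47.85
position: [0.4153, 0.2872, 0.2478]
orientation: [0.104, 0.995, 0.0, 0.001]
ft_force: [-0.3, 0.4, -0.8]
grip_width: 0.997
gripper_force: 0.0
```

Request:
arm_command --pt "0 0 0 0 0 0" --pt "0 0 0 0 0 0" --pt "0 0 0 0 0 0" --pt "0 0 0 0 0 0" --pt "0 0 0 0 0 0" --pt "0 0 0 0 0 0" --pt "0 0 0 0 0 0" --pt "0 0 0 0 0 0" --pt "0 0 0 0 0 0" --pt "0 0 0 0 0 0" --pt "0 0 0 0 0 0" --pt "0 0 0 0 0 0" --grip -1

```text
time_s: 49.05
position: [0.4148, 0.287, 0.2467]
orientation: [0.104, 0.995, -0.0, -0.0]
ft_force: [0.8, 0.5, -0.4]
grip_width: 0.364
gripper_force: 19.4
```

Request:
arm_command --pt "0 0 8 0 0 0" --pt "0 0 25 0 0 0" --pt "0 0 55 0 0 0" --pt "0 0 90 0 0 0" --pt "2 -4 120 0 0 0" --pt "10 -20 131 0 0 0" --pt "23 -48 131 0 0 0" --pt "38 -78 131 0 0 0" --pt "53 -109 131 0 0 0" --pt "68 -140 131 0 0 0" --pt "82 -170 131 0 0 0" --pt "96 -198 131 0 0 0" --pt "107 -222 131 0 0 0" --pt "115 -238 128 0 0 0" --pt "118 -244 115 0 0 0" --pt "118 -244 92 0 0 0" --pt "118 -244 66 0 0 0" --pt "118 -244 42 0 0 0" --pt "118 -244 25 0 0 0" --pt "118 -244 20 0 0 0"

```text
time_s: 51.05
position: [0.5311, 0.0441, 0.2636]
orientation: [0.104, 0.995, 0.0, -0.003]
ft_force: [-0.9, 0.4, -2.1]
grip_width: 0.363
gripper_force: 19.5
```

Request:
arm_command --pt "0 0 -6 0 0 0" --pt "0 0 -11 0 0 0" --pt "0 0 -15 0 0 0" --pt "0 0 -18 0 0 0" --pt "0 0 -19 0 0 0" --pt "0 0 -19 0 0 0" --pt "0 0 -19 0 0 0" --pt "0 0 -19 0 0 0"

```text
time_s: 51.85
position: [0.5329, 0.043, 0.248]
orientation: [0.104, 0.995, -0.0, 0.0]
ft_force: [0.3, 0.3, -2.1]
grip_width: 0.366
gripper_force: 19.5
```

Request:
arm_command --pt "0 0 0 0 0 0" --pt "0 0 0 0 0 0" --pt "0 0 0 0 0 0" --pt "0 0 0 0 0 0" --pt "0 0 0 0 0 0" --pt "0 0 0 0 0 0" --pt "0 0 0 0 0 0" --pt "0 0 10 0 0 0" --pt "0 0 30 0 0 0" --pt "0 0 60 0 0 0" --pt "0 0 90 0 0 0" --pt "0 0 120 0 0 0" --pt "-20 0 145 0 0 0" --pt "-50 0 157 0 0 0" --pt "-50 0 157 0 0 0" --pt "-50 0 157 0 0 0" --grip 1

```text
time_s: 53.45
position: [0.4827, 0.043, 0.4057]
orientation: [0.104, 0.995, -0.0, 0.001]
ft_force: [-1.0, 0.6, 0.3]
grip_width: 1.003
gripper_force: 0.0
```

```bash
python3 - <<'E'
from h import *
w=cam("wrist");s=cam("side");print(bot.state()["position"])
a=cv2.resize(w["img"][130:300,170:370],(470,400));b=cv2.resize(s["img"][140:260,200:299],(330,400))
cv2.imwrite("pics/w8.png",np.hstack([a,b]))
E
python3 disc.py
```

```text
[0.48317219 0.04292746 0.40450566]
top 210.1 174.5 [  0   0  12  11 110] z4 [0.636  0.1394] z49 [0.6281 0.1339] z122 [0.6152 0.1249]
top 273.1 172.2 [ 39   0  46   9 201] z4 [ 0.6385 -0.0345] z49 [ 0.6305 -0.0331] z122 [ 0.6174 -0.0308]
top 287.6 201.0 [79 13  6 30 96] z4 [ 0.5576 -0.0722] z49 [ 0.5528 -0.0693] z122 [ 0.545  -0.0645]
[0.4832341  0.04293301 0.40421206]
```

View pics/w8.png

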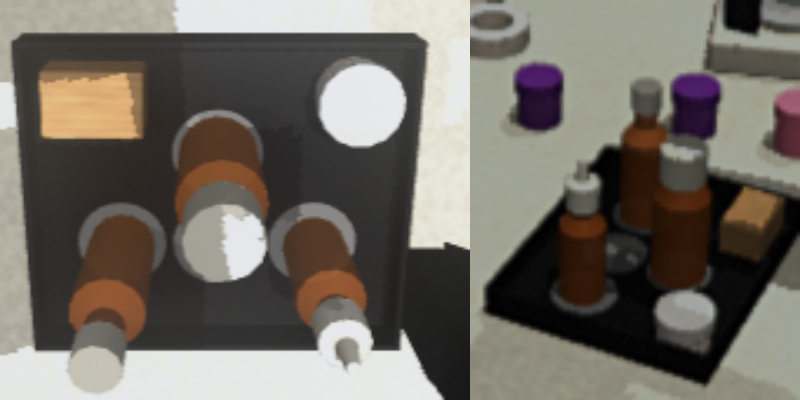

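All three bottles stand upright, centred on their own discs, and the pot disc is empty. The jar and box haven't moved, and the arm is clear. Handing in.

```bash
python3 -c "
from plant import bot
print(bot.close_job())"
```

```text
the job is handed in; nothing more can be done
None
```

The job is handed in: the pot stands centred on the scale pan, each bottle is back upright on its own disc in the carrier, and the jar and box were not moved.

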